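# Slide the drilled handle blank round the bent rod

## Robot

A 6-joint arm with a two-finger parallel gripper is mounted at the origin on a cart in front of the work surface, level with it; the furniture and walls round the work are solid. World frame = base frame: x ahead of the robot, y to its left, z up, the work surface at z = 0. Lengths are in m, angles in degrees, forces in N, time in s.
With the tool pointing down it reaches from about 0.3 to 0.875 m from the base axis. Payload 6.4 kg.
Tool frame: the origin (TCP) lies midway between the tips of the shut fingers; the grasp point (between the pads) lies 19 mm behind it; z points along the fingers, x is the direction in which the jaws open and shut, and the axes are right-handed (so a half turn about z gives the same grasp; the last joint's range is limited). The gripper opens to 85 mm and grips with 20 to 120 N. Pads are 22 mm wide; open, the fingers measure 114 mm over their backs; the gripper's body (76 mm by 85 mm) begins 54 mm behind the grasp point. The pads swing forward as they close: fully open they stand 13 mm farther back than shut.
Start: joints at [65.014, 10.359, 92.074, -0, 77.567, -11.82], TCP at [0.131, 0.56, 0.231] pointing down, gripper open.
Joint ranges: [-171.53, 171.53], [-51.25, 118.39], [17.06, 147.69], [-65.23, 245.23], [0, 150.52], [-178.68, 178.68]. Speed limits (degrees/s): [147.25, 147.25, 172.46, 180, 180, 180].

## Interface

Orientations are given as [roll, pitch, yaw] about the fixed x, y, z axes, in that order (R = Rz(yaw) Ry(pitch) Rx(roll)).
In Python, from station import state, camera, close_job gives the robot as it stands.
- The arm moves only by the tool step_arm, never from a script. Its argument "steps" is a list of rows, each an object with "jaw": the finger opening in mm, from 0 to 85.4; "slide": the shift along the world's x, y, z in mm, a list of three; "spin": the turn about the world's z in degrees. In form: [{"jaw": jaw, "slide": [tx, ty, tz], "spin": spin}, ...]. A call has 1 to 10 rows; each row is the pose to reach, as a shift and turn from the pose commanded when the call began; what a row does not reach only later rows make up. A row lasts 1/10 s, in which the tool goes at most 50 mm and 8.59 degrees, less where a joint would pass 70% of its speed; a pose out of reach is approached as far as the arm can. A call with a gripper value outside its range is refused whole. The fingers move at their own pace and stop on an object; the grip force is fixed at half the most. Time passes only in rows, so rows that repeat a pose let the fingers close. It gives the time, the measured TCP pose, the force and the opening at its end, in the units of the state.
- state(): the state, without advancing time (a new reading comes with each control period).
- camera(name): name is "scene" or "top" or "wrist"; returns a dict with "pixels" (420x560x3 uint8, blue, green, red), "fx", "fy", "cx", "cy" (pixels), "pose" (4x4, takes a point from camera to world coordinates); the wrist camera has in their place "hand_eye" (4x4, takes a point from camera to tool coordinates, whose origin is the TCP and whose axes are the tool frame's). Camera axes: x right, y down, z forward; pixel columns grow to the right and rows downward; lengths in m; the calibration is good to about 2 mm. The wrist camera is an equidistant fisheye: a pixel r from the principal point sees the ray r / f radians off the axis. A picture is of the moment at which its call begins: read the wrist's pose just before it. There is no depth.
- close_job(): hands the job in, once; it reports no verdict.
The state is a dict: "time": time; "q": joint angles; "joint_velocities": joint speeds; "joint_torque": joint torques, N m; "tcp_pos": TCP position; "tool_rot": TCP orientation; "contact_force": force on the tool from outside, world axes, zero at the start; "moment": the same for the moment, N m; "grip_width": finger opening in m.
Only numpy, scipy, OpenCV 4.12 (cv2) and the standard library are available. Lean on these libraries where they do the work, as an engineer would, in place of code of your own. Each camera call takes 0.05 s, during which the arm holds its last target.

## Task

Put the drilled wooden handle blank over the upturned end of the bent steel rod, bring it round the bend and slide it along the level part until it is fully home against the flange at the post. Leave it hanging there, and do not disturb the sanding block, the raw bone, the small cup or the tin.

Things in the scene. Friction and masses are not known exactly. Their poses are not given: they have to be found in the camera images.
- blank_center (a point): Centre (half-way along, on the bore's axis) of the loose drilled blank: a plain orange-brown wooden tube 64 mm long, 44 mm outside diameter, with a 28 mm through bore (8 mm wall), about 70 g. Its z axis runs along the bore; it is the same either way round. It starts standing on end on the bench, centre 32 mm up.
- holder: Dark steel holder screwed to the bench, immovable. Origin on the bench under the centre of its post; x across the rod, y from the post along the level rod, z up. Foot 64 x 90 x 8 mm, from y = -33 to 57 mm. Post 30 x 30 mm, 115 mm high with a 4 mm screw head on top. Flange 48 mm in diameter, its face at y = 22 mm. The 12 mm round rod lies in the plane x = 0, level at z = 100 mm from the flange.
- rod_tip (a point): Top of the rod's rounded, free, upturned end, 181 mm above the bench. The rod is straight and upright here, at the holder's y = 192 mm, from z = 150 mm up. A blank let go on the upright part slides down by itself and sticks in the bend, slanting 0.4 to 0.6 rad from level. Axes as the holder's.
- bend_end (a point): Point on the rod's axis, 100 mm up, at the holder's y = 142 mm, where the level part ends and the bend begins: 90 degrees upward with a 50 mm centre-line radius (bend centre at the holder's y = 142, z = 150 mm). Axes as the holder's.
- home (a point): Where the blank's centre lies when it hangs on the level rod with its end against the flange: 32 mm out from the flange face and 8 mm below the rod's axis (92 mm up). Axes as the holder's.
- bystander_block: Sanding block with a wooden back, 45 x 88 x 26 mm, loose; origin at the centre of its underside. To be left alone.
- bystander_bone: Raw length of bone, 45 x 150 x 29 mm, lying loose; origin at the centre of its underside. To be left alone.
- bystander_cup: Small bone cup with a black foot, 53 x 74 x 109 mm, loose on the back board (6 mm higher); origin at the centre of its underside. To be left alone.
- bystander_tin: Round open tin, 65 mm across and 22 mm high, loose on the back board (6 mm higher); origin at the centre of its underside. To be left alone.
Mind the look-alikes: they are no part of the job. Of the things like the part that bears blank_center, leave any that is pink; of the rest the larger one is meant.

How it is judged:
By the outcome, as a careful person would: the job done as asked, in the order asked, and still so for the second after the job is handed in, with the robot touching nothing.
It also fails if it takes over 48 s, if anything falls off the work surface, if the arm or the gripper's body presses on something with over 40 N, if the wrist force passes 120 N, or if a joint passes its speed limit or range.

## Working session

There is one attempt and no reset: what is moved stays moved. The work goes in short steps, Python scripts to look and compute and a tool call to move; the robot and the scene stay as the last step left them, time stands still between calls to the robot, and variables do not carry over. Pictures are saved under pics/ and viewed, and the job is handed in when it is done.

Besides the shell and the picture viewer there is one more tool, called by a JSON object that holds its "name" and its "arguments". step_arm: Moves the arm, as the interface text tells. Its arguments: {"type":"object","properties":{"steps":{"type":"array","items":{"type":"object","properties":{"jaw":{"type":"number"},"slide":{"type":"array","items":{"type":"number"}},"spin":{"type":"number"}}}}},"required":["steps"]}

```bash
ls; mkdir -p pics; python3 - <<'E'
from station import state,camera
import cv2,numpy as np
s=state();print(s)
for n in("scene","top","wrist"):
    c=camera(n);cv2.imwrite(f"pics/{n}0.png",c["pixels"]);print(n,{k:(np.round(v,4).tolist() if k!="pixels" else 0) for k,v in c.items()})
E
```

```text
pics
{'time': 0.0, 'q': array([ 6.50127459e+01,  1.04031154e+01,  9.21345359e+01,  1.74544025e-03,
        7.75645063e+01, -1.18191803e+01]), 'joint_velocities': array([ 0.00415614, -0.07930294, -0.06982112,  0.05172193, -0.07925887,
        0.03767451]), 'joint_torque': array([-4.12118179e-04, -4.44865251e+01, -3.51334226e+01, -1.79168856e-04,
        9.04074346e-03, -1.82702058e-05]), 'tcp_pos': array([0.13071211, 0.55936997, 0.23034785]), 'tool_rot': array([-1.79977408e+02,  9.96427701e-02,  7.68315685e+01]), 'contact_force': array([-0.19778776, -0.80078598,  0.64633961]), 'moment': array([-0.00463813,  0.03654987, -0.02416848]), 'grip_width': 0.08528729571845621}
scene {'pixels': 0, 'fx': 482.8907, 'fy': 482.8907, 'cx': 274.8187, 'cy': 205.7076, 'pose': [[0.6708, -0.2981, 0.6791, -0.1008], [-0.7417, -0.2725, 0.6129, -0.7226], [0.0023, -0.9148, -0.4039, 0.5166], [0.0, 0.0, 0.0, 1.0]]}
top {'pixels': 0, 'fx': 546.3721, 'fy': 546.3721, 'cx': 281.212, 'cy': 213.2256, 'pose': [[-0.0151, -0.9965, 0.0818, 0.4366], [-0.9998, 0.0157, 0.0073, -0.1398], [-0.0086, -0.0816, -0.9966, 1.3358], [0.0, 0.0, 0.0, 1.0]]}
wrist {'pixels': 0, 'fx': 325.1923, 'fy': 325.1923, 'cx': 279.6662, 'cy': 212.8733, 'hand_eye': [[1.0, -0.0004, -0.0001, 0.0001], [0.0004, 0.9585, 0.2851, -0.0727], [-0.0001, -0.2851, 0.9585, -0.1434], [0.0, 0.0, 0.0, 1.0]]}
```

View pics/scene0.png

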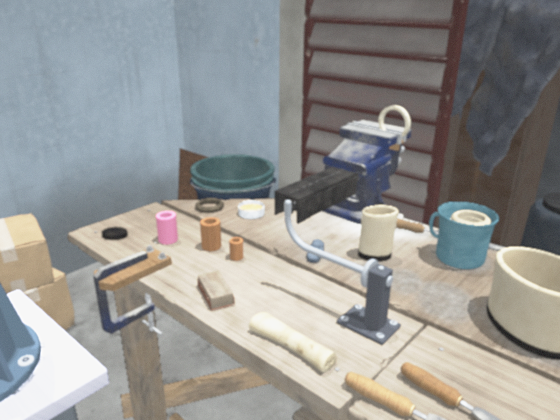

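View pics/top0.png

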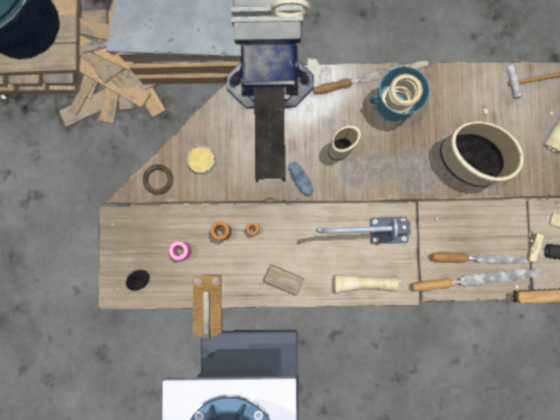

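View pics/wrist0.png

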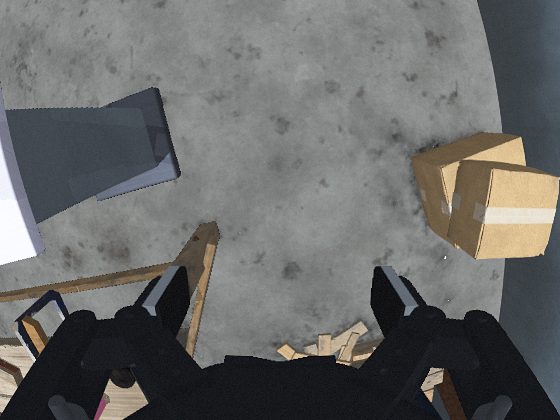

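Candidates like the part: pink tube (top px 179,250), large orange‑brown tube (219,231), small orange one (252,229). Pink is excluded, and of the rest the larger is meant, so I choose (219,231). I'll check enlarged crops next.

```bash
python3 - <<'E'
import cv2,numpy as np
a=cv2.imread("pics/top0.png");b=cv2.imread("pics/scene0.png")
A=cv2.resize(a[200:275,160:420],None,fx=3,fy=3,interpolation=cv2.INTER_CUBIC)
B=cv2.resize(b[190:340,150:410],None,fx=3,fy=3,interpolation=cv2.INTER_CUBIC)
cv2.imwrite("pics/cropA.png",A);cv2.imwrite("pics/cropB.png",B)
E
```

```text
(no output)
```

View pics/cropA.png

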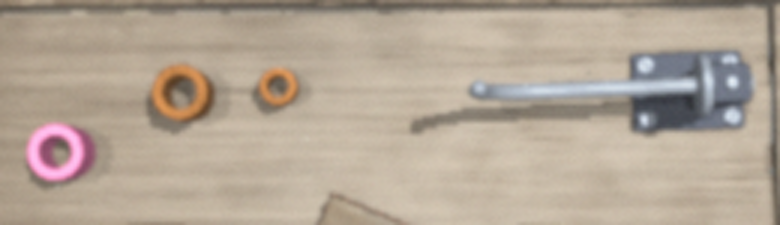

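View pics/cropB.png

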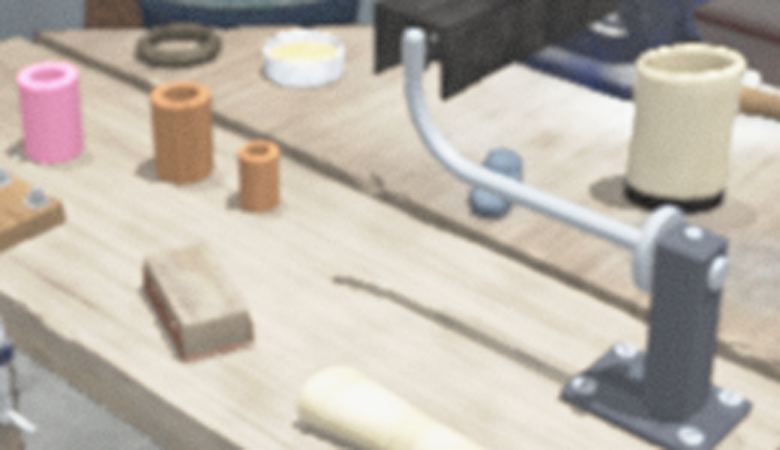

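The crops confirm it: the large orange tube is at crop A (182,92), about 20 px across against 13 px for the small one. The rod tip is at crop A (480,89) and crop B (413,33), and the post is at the right. Next I measure.

```bash
cat > h.py <<'E'
import cv2,numpy as np
T=dict(fx=546.3721,cx=281.212,cy=213.2256,pose=None);S=dict(fx=482.8907,cx=274.8187,cy=205.7076,pose=None)
from station import state,camera
def cams():
    return camera("top"),camera("scene")
def ray(c,u,v):
    P=c["pose"];d=P[:3,:3]@np.array([(u-c["cx"])/c["fx"],(v-c["cy"])/c["fy"],1]);return P[:3,3],d/np.linalg.norm(d)
def onz(c,u,v,z):
    o,d=ray(c,u,v);return o+d*(z-o[2])/d[2]
def tri(c1,p1,c2,p2):
    o1,d1=ray(c1,*p1);o2,d2=ray(c2,*p2)
    s=np.linalg.lstsq(np.c_[d1,-d2],o2-o1,rcond=None)[0];a=o1+s[0]*d1;b=o2+s[1]*d2
    return (a+b)/2,np.linalg.norm(a-b)
def proj(c,p):
    P=c["pose"];q=P[:3,:3].T@(np.asarray(p)-P[:3,3]);return np.array([q[0]/q[2]*c["fx"]+c["cx"],q[1]/q[2]*c["fy"]+c["cy"]])
E
python3 - <<'E'
from h import *
t,s=cams()
np.set_printoptions(precision=4,suppress=True)
for n,c in(("top",t),("scene",s)):
    hsv=cv2.cvtColor(c["pixels"],cv2.COLOR_BGR2HSV)
    m=cv2.inRange(hsv,(5,130,60),(18,255,255))
    k,l,st,ce=cv2.connectedComponentsWithStats(m)
    for i in range(1,k):
        if st[i,4]>60: print(n,st[i],ce[i])
ts=[(160+x/3,200+y/3) for x,y in((645,64),(730,60),(733,117),(648,121))]
for p in ts: print("screw",onz(t,*p,0.010))
print("post top screw",onz(t,160+732/3,200+82/3,0.119), onz(s,150+693/3,190+233/3,.119))
print("tip",onz(t,160+480/3,200+89/3,.179),tri(t,(320,229.67),s,(287.6,202)))
print("pix rod",[onz(t,160+x/3,200+y/3,.1) for x,y in((540,90),(600,88),(690,85))])
E
```

```text
top [520  73  40   9  61] [541.8361  77.0656]
top [211 222  19  18 188] [219.9574 230.6223]
top [247 223  12  12  69] [252.3913 228.6087]
top [432 254  16   6  81] [439.3827 256.3457]
top [449 254  17   7  72] [458.1667 257.0278]
top [194 282  26  15 114] [204.4123 288.7193]
screw [ 0.5221 -0.3575  0.01  ]
screw [ 0.5242 -0.4263  0.01  ]
screw [ 0.4781 -0.4272  0.01  ]
screw [ 0.4759 -0.3586  0.01  ]
post top screw [ 0.5007 -0.4037  0.119 ] [ 0.5012 -0.4059  0.119 ]
tip [ 0.4953 -0.2129  0.179 ] (array([ 0.4959, -0.2136,  0.1776]), np.float64(0.0014757091789174167))
pix rod [array([ 0.4979, -0.2631,  0.1   ]), array([ 0.4987, -0.3083,  0.1   ]), array([ 0.4999, -0.3761,  0.1   ])]
```

```bash
python3 - <<'E'
from h import *
t,s=cams()
np.set_printoptions(precision=4,suppress=True)
for n,c,(x0,y0,x1,y1) in(("top",t,(200,212,240,250)),("scene",s,(192,208,228,255))):
    hsv=cv2.cvtColor(c["pixels"],cv2.COLOR_BGR2HSV)
    m=np.zeros(hsv.shape[:2],np.uint8);m[y0:y1,x0:x1]=cv2.inRange(hsv,(4,110,40),(18,255,255))[y0:y1,x0:x1]
    k,l,st,ce=cv2.connectedComponentsWithStats(m);i=1+st[1:,4].argmax();print(n,st[i])
    cs,_=cv2.findContours((l==i).astype(np.uint8),cv2.RETR_EXTERNAL,cv2.CHAIN_APPROX_NONE);e=cv2.fitEllipse(max(cs,key=len));print(e)
    x,y,w,h,_=st[i]
    if n=="top": print(onz(c,*e[0],.060),"left/right",onz(c,x-.5,e[0][1],.05),onz(c,x+w-.5,e[0][1],.05))
    else: print("mid",onz(c,e[0][0],y+h/2-.5,.032))
E
```

```text
top [211 222  20  18 224]
((220.2554473876953, 230.62738037109375), (17.492095947265625, 19.28662109375), 97.24739074707031)
[0.5027 0.0127 0.06  ] left/right [0.5036 0.037  0.05  ] [ 0.5029 -0.0102  0.05  ]
scene [201 218  19  32 482]
((210.4630889892578, 233.7823486328125), (17.76962661743164, 34.49678039550781), 176.53306579589844)
mid [0.5066 0.0158 0.032 ]
```

{"name": "step_arm", "arguments": {"steps": [{"jaw":85,"slide":[372,-547,-40],"spin":-75.1},{"jaw":85,"slide":[372,-547,-40],"spin":-75.1},{"jaw":85,"slide":[372,-547,-40],"spin":-75.1},{"jaw":85,"slide":[372,-547,-40],"spin":-75.1},{"jaw":85,"slide":[372,-547,-40],"spin":-75.1},{"jaw":85,"slide":[372,-547,-40],"spin":-75.1},{"jaw":85,"slide":[372,-547,-40],"spin":-75.1},{"jaw":85,"slide":[372,-547,-40],"spin":-75.1},{"jaw":85,"slide":[372,-547,-40],"spin":-75.1},{"jaw":85,"slide":[372,-547,-40],"spin":-75.1}]}}

```text
time: 1.35
tcp_pos: [0.4125, 0.1453, 0.2014]
tool_rot: [-180.0, -0.1, 1.5]
contact_force: [1.3, 1.1, 0.3]
grip_width: 0.0848
```

{"name": "step_arm", "arguments": {"steps": [{"jaw":85,"slide":[91,-134,-10],"spin":0},{"jaw":85,"slide":[91,-134,-10],"spin":0},{"jaw":85,"slide":[91,-134,-10],"spin":0},{"jaw":85,"slide":[91,-134,-10],"spin":0},{"jaw":85,"slide":[91,-134,-10],"spin":0},{"jaw":85,"slide":[91,-134,-10],"spin":0}]}}

```text
time: 1.95
tcp_pos: [0.5018, 0.0141, 0.1908]
tool_rot: [-180.0, 0.1, 1.7]
contact_force: [-0.3, -0.5, -0.3]
grip_width: 0.0852
```

```bash
cat >> h.py <<'E'
from scipy.spatial.transform import Rotation as Ro
def wrist():
    s=state();c=camera("wrist")
    M=np.eye(4);M[:3,:3]=Ro.from_euler("xyz",s["tool_rot"],degrees=True).as_matrix();M[:3,3]=s["tcp_pos"]
    c["pose"]=M@c["hand_eye"];return s,c
def wonz(c,u,v,z):
    x,y=u-c["cx"],v-c["cy"];r=np.hypot(x,y);th=r/c["fx"]
    d=c["pose"][:3,:3]@np.array([x/r*np.sin(th),y/r*np.sin(th),np.cos(th)]);o=c["pose"][:3,3]
    return o+d*(z-o[2])/d[2]
E
python3 - <<'E'
from h import *
np.set_printoptions(precision=4,suppress=True)
s,c=wrist();print(s["tcp_pos"],s["tool_rot"],s["time"])
cv2.imwrite("pics/w1.png",c["pixels"])
hsv=cv2.cvtColor(c["pixels"],cv2.COLOR_BGR2HSV)
m=cv2.inRange(hsv,(4,110,40),(18,255,255))
k,l,st,ce=cv2.connectedComponentsWithStats(m)
for i in range(1,k):
    if st[i,4]>200: print(st[i],ce[i],wonz(c,*ce[i],.05))
E
```

```text
[0.5018 0.0141 0.1908] [-179.9532    0.0652    1.7331] 1.95
[  62  121  123   68 5776] [126.8395 155.2841] [0.356  0.0546 0.05  ]
[ 258  171   50   59 2065] [282.6058 200.599 ] [0.5041 0.0139 0.05  ]
[271 245  28  41 958] [284.499  265.3466] [ 0.5081 -0.0504  0.05  ]
```

View pics/w1.png

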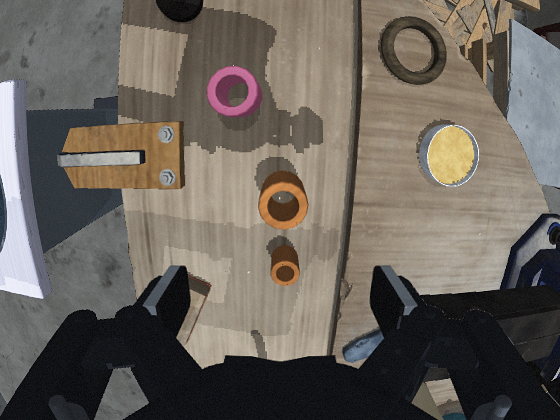

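```bash
python3 - <<'E'
from h import *
s,c=wrist()
print(wonz(c,283.3,206,.064),[wonz(c,*p,.064) for p in((259,206),(307.7,206),(283,182.5),(283,229.5))])
E
```

```text
[0.50457497 0.01320806 0.064     ] [array([0.48360849, 0.01255946, 0.064     ]), array([0.52565816, 0.01388338, 0.064     ]), array([0.50362536, 0.03382604, 0.064     ]), array([ 0.50504568, -0.00826092,  0.064     ])]
```

{"name": "step_arm", "arguments": {"steps": [{"jaw":85,"slide":[2,-0.5,-50],"spin":0},{"jaw":85,"slide":[2,-0.5,-100],"spin":0},{"jaw":85,"slide":[2,-0.5,-140],"spin":0},{"jaw":85,"slide":[2,-0.5,-161],"spin":0},{"jaw":40,"slide":[2,-0.5,-161],"spin":0},{"jaw":40,"slide":[2,-0.5,-161],"spin":0},{"jaw":40,"slide":[2,-0.5,-161],"spin":0},{"jaw":40,"slide":[2,-0.5,-161],"spin":0},{"jaw":40,"slide":[2,-0.5,-161],"spin":0},{"jaw":40,"slide":[2,-0.5,-161],"spin":0}]}}

```text
time: 3.05
tcp_pos: [0.5063, 0.0128, 0.0323]
tool_rot: [180.0, -0.2, 1.7]
contact_force: [-1.0, 1.8, 8.0]
grip_width: 0.0409
```

{"name": "step_arm", "arguments": {"steps": [{"jaw":25,"slide":[0,0,0],"spin":0},{"jaw":25,"slide":[0,0,0],"spin":0},{"jaw":25,"slide":[0,0,0],"spin":0},{"jaw":25,"slide":[0,0,40],"spin":0},{"jaw":25,"slide":[0,0,80],"spin":0},{"jaw":25,"slide":[0,0,80],"spin":0}]}}

```text
time: 3.65
tcp_pos: [0.5093, 0.0118, 0.1166]
tool_rot: [179.8, -0.7, 1.7]
contact_force: [0.6, 0.0, -0.7]
grip_width: 0.0405
```

```bash
python3 - <<'E'
from h import *
s,c=wrist();print(s["tcp_pos"],s["grip_width"],s["contact_force"])
t,sc=cams()
a=np.hstack([cv2.resize(c["pixels"][150:420],(560,270)),cv2.resize(sc["pixels"][100:300,100:300],(270,270))])
cv2.imwrite("pics/w2.png",cv2.resize(a,(800,260)))
cv2.imwrite("pics/w2s.png",cv2.resize(sc["pixels"][100:300,120:380],None,fx=3,fy=3))
E
```

```text
[0.50925688 0.0118272  0.11662501] 0.040467573353559216 [ 0.6293081   0.01092828 -0.7487867 ]
```

View pics/w2.png

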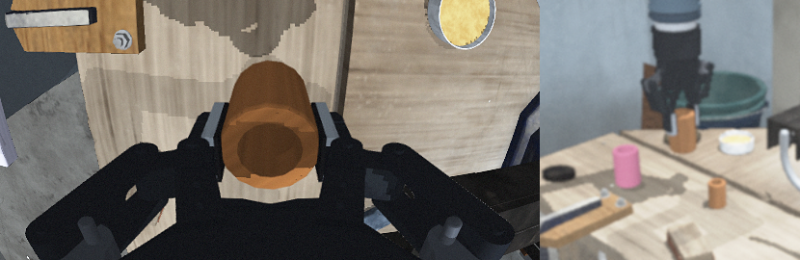

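View pics/w2s.png

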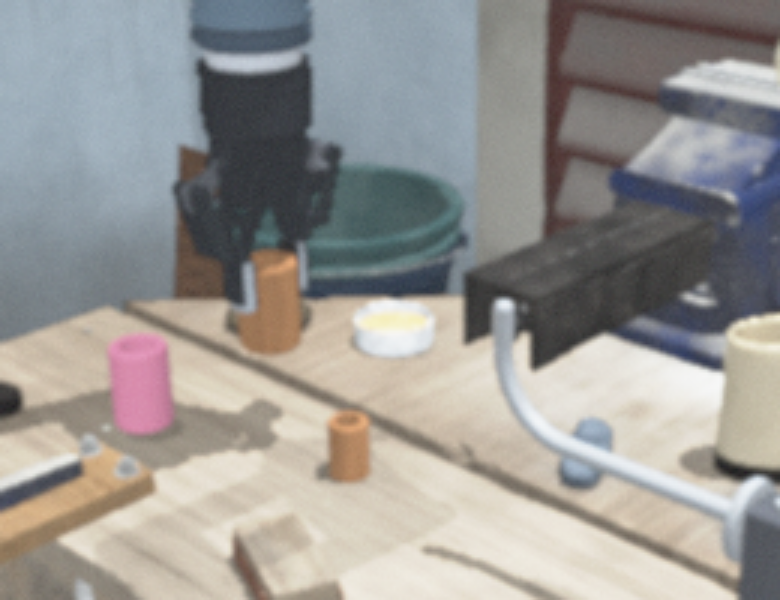

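{"name": "step_arm", "arguments": {"steps": [{"jaw":25,"slide":[0,0,0],"spin":0},{"jaw":25,"slide":[0,0,40],"spin":0},{"jaw":25,"slide":[0,0,80],"spin":0},{"jaw":25,"slide":[0,0,120],"spin":0},{"jaw":25,"slide":[0,0,130],"spin":0},{"jaw":25,"slide":[0,0,130],"spin":0},{"jaw":25,"slide":[0,0,130],"spin":0},{"jaw":25,"slide":[0,0,130],"spin":0}]}}

```text
time: 4.6
tcp_pos: [0.5032, 0.013, 0.2374]
tool_rot: [-179.9, 0.3, 1.7]
contact_force: [0.0, -0.1, -0.0]
grip_width: 0.0406
```

```bash
python3 - <<'E'
from h import *
s,c=wrist();print(s["tcp_pos"],s["tool_rot"],s["grip_width"],s["contact_force"],s["joint_velocities"])
cv2.imwrite("pics/w3.png",cv2.resize(c["pixels"][170:380,140:420],None,fx=2.8,fy=2.8))
E
```

```text
[0.50319029 0.01296911 0.2374033 ] [-179.93331961    0.26582806    1.72830275] 0.04055921872804069 [ 0.02008107 -0.05550083 -0.03260769] [ 0.04862802  0.0042686  -0.33121031  0.0364399   0.13656476  0.08557392]
```

View pics/w3.png

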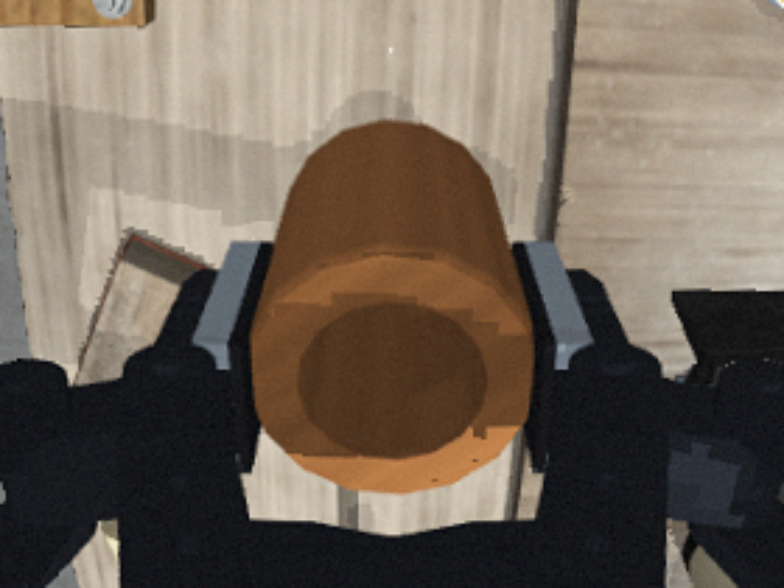

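```bash
python3 - <<'E'
from h import *
for _ in range(3):
    s,c=wrist();print(s["tcp_pos"],s["tool_rot"])
z=s["tcp_pos"][2]
T=np.linalg.inv(c["pose"])
for p in((280,302.9),):print(wonz(c,*p,z+.032)-s["tcp_pos"])
for p in((230,290),(330,290),(281,261),(281,346)):print(wonz(c,*p,z+.032)-s["tcp_pos"])
# bottom rim top edge in crop y=120 -> far (+y) edge of the bottom
print("bottom far edge",wonz(c,140+390/2.8,170+120/2.8,z-.032)-s["tcp_pos"])
E
```

```text
[0.50336616 0.01294344 0.23768653] [-179.9412397     0.24058338    1.73017529]
[0.50357457 0.01288199 0.23801814] [-179.95119955    0.21065359    1.72972335]
[0.50383294 0.01283519 0.23847005] [-1.79960380e+02  1.65076944e-01  1.73018321e+00]
[4.57452047e-05 1.90546816e-03 3.20000000e-02]
[-0.01993626  0.00705486  0.032     ]
[0.01966181 0.00830388 0.032     ]
[-0.00014335  0.02063346  0.032     ]
[ 0.00117081 -0.02084912  0.032     ]
bottom far edge [-0.00106892  0.02053678 -0.032     ]
```

```bash
python3 - <<'E'
from h import *
t,s=cams()
print(tri(t,(285,180),s,(298,197)),tri(t,(257,178),s,(277,187)))
E
```

```text
(array([ 0.61078131, -0.14201239,  0.13121128]), np.float64(0.004000512129698496)) (array([ 0.61558129, -0.07982693,  0.13537083]), np.float64(0.0036232793900349137))
```

{"name": "step_arm", "arguments": {"steps": [{"jaw":25,"slide":[-9,-40,5],"spin":0},{"jaw":25,"slide":[-9,-80,5],"spin":0},{"jaw":25,"slide":[-9,-120,5],"spin":0},{"jaw":25,"slide":[-9,-160,5],"spin":0},{"jaw":25,"slide":[-9,-200,5],"spin":0},{"jaw":25,"slide":[-9,-220,5],"spin":0},{"jaw":25,"slide":[-9,-227,5],"spin":0},{"jaw":25,"slide":[-9,-227,5],"spin":0},{"jaw":25,"slide":[-9,-227,5],"spin":0},{"jaw":25,"slide":[-9,-227,5],"spin":0}]}}

```text
time: 5.9
tcp_pos: [0.4958, -0.2129, 0.2451]
tool_rot: [-180.0, -0.0, 1.8]
contact_force: [-0.3, 0.8, -1.4]
grip_width: 0.0402
```

```bash
python3 - <<'E'
from h import *
s,c=wrist();print(s["time"],s["tcp_pos"],s["tool_rot"])
t,sc=cams()
cv2.imwrite("pics/w4.png",np.hstack([cv2.resize(c["pixels"][190:400,140:420],(400,300)),cv2.resize(sc["pixels"][110:260,190:390],(400,300))]))
cv2.imwrite("pics/t4.png",cv2.resize(t["pixels"][180:270,250:420],None,fx=4,fy=4))
# predicted tip pixel
E
```

```text
5.9 [ 0.4957553  -0.21294836  0.24512677] [-1.79980936e+02 -7.57587597e-04  1.82013687e+00]
```

View pics/w4.png

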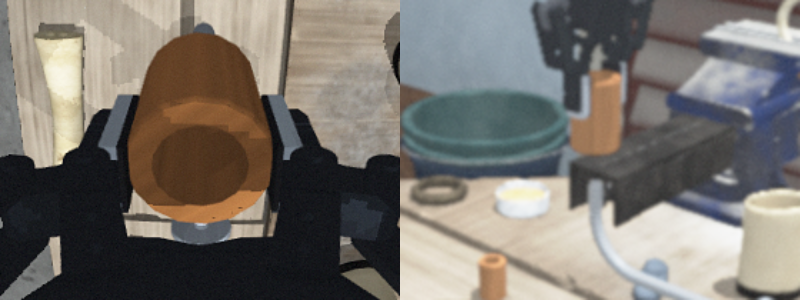

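View pics/t4.png

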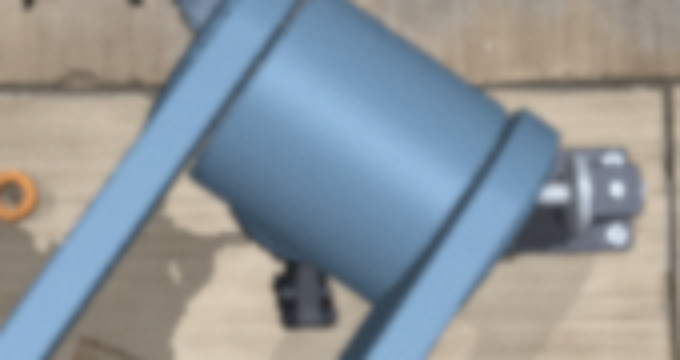

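{"name": "step_arm", "arguments": {"steps": [{"jaw":25,"slide":[0,0,-20],"spin":0},{"jaw":25,"slide":[0,0,-35],"spin":0},{"jaw":25,"slide":[0,0,-45],"spin":0},{"jaw":25,"slide":[0,0,-50],"spin":0}]}}

```text
time: 6.45
tcp_pos: [0.495, -0.2137, 0.1936]
tool_rot: [-179.9, 0.1, 1.7]
contact_force: [0.1, -0.0, -2.0]
grip_width: 0.0405
```

```bash
python3 - <<'E'
from h import *
s,c=wrist();print(s["time"],s["tcp_pos"],s["contact_force"])
t,sc=cams()
cv2.imwrite("pics/w5.png",np.hstack([cv2.resize(c["pixels"][190:400,140:420],(400,300)),cv2.resize(sc["pixels"][110:260,190:390],(400,300))]))
E
```

```text
6.45 [ 0.49502142 -0.21367696  0.19360604] [ 0.07555308 -0.00717068 -2.01014876]
```

View pics/w5.png

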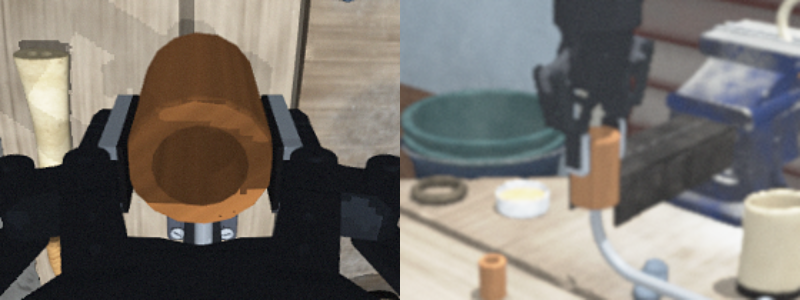

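The wooden tube is on the tip: in the scene view (right half) the rod emerges from its underside at (597,210), with no contact force. I lower a little more and let go.

{"name": "step_arm", "arguments": {"steps": [{"jaw":25,"slide":[0,0,-12],"spin":0},{"jaw":25,"slide":[0,0,-22],"spin":0},{"jaw":25,"slide":[0,0,-22],"spin":0},{"jaw":85,"slide":[0,0,-22],"spin":0},{"jaw":85,"slide":[0,0,-22],"spin":0},{"jaw":85,"slide":[0,0,-22],"spin":0},{"jaw":85,"slide":[0,0,-22],"spin":0},{"jaw":85,"slide":[0,0,-22],"spin":0},{"jaw":85,"slide":[0,0,10],"spin":0},{"jaw":85,"slide":[0,0,50],"spin":0}]}}

```text
time: 7.6
tcp_pos: [0.4943, -0.2134, 0.2439]
tool_rot: [-179.8, 0.2, 1.7]
contact_force: [0.5, -0.3, 1.2]
grip_width: 0.0849
```

{"name": "step_arm", "arguments": {"steps": [{"jaw":85,"slide":[0,0,15],"spin":0},{"jaw":85,"slide":[0,0,15],"spin":0},{"jaw":85,"slide":[0,0,15],"spin":0}]}}

```text
time: 7.9
tcp_pos: [0.4953, -0.214, 0.2591]
tool_rot: [-180.0, 0.0, 1.7]
contact_force: [0.4, 0.5, -0.6]
grip_width: 0.0847
```

```bash
python3 - <<'E'
from h import *
s,c=wrist();print(s["time"],s["tcp_pos"],s["contact_force"])
t,sc=cams()
cv2.imwrite("pics/w6.png",np.hstack([cv2.resize(c["pixels"][100:400,80:480],(400,300)),cv2.resize(sc["pixels"][130:280,230:430],(400,300))]))
E
```

```text
7.9 [ 0.49525578 -0.21404148  0.25911631] [ 0.39656231  0.46765539 -0.61611901]
```

View pics/w6.png

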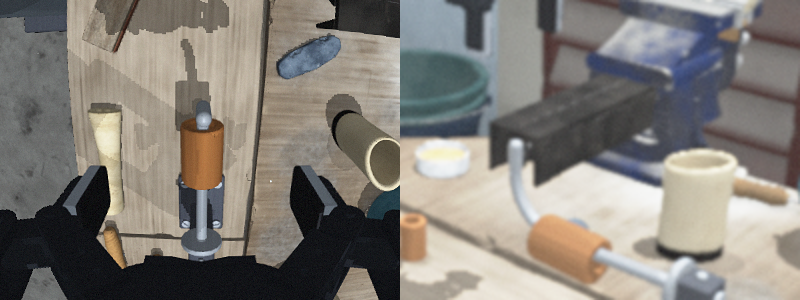

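```bash
python3 - <<'E'
from h import *
s,c=wrist();t,sc=cams()
print(s["tcp_pos"])
cv2.imwrite("pics/s7.png",cv2.resize(sc["pixels"][190:290,270:400],None,fx=6,fy=6,interpolation=cv2.INTER_CUBIC))
print("inner top",wonz(c,282,288,.113),"outer top",wonz(c,282,218,.14))
yaw=np.radians(1.6);O=np.array([.5009,-.4045]);ax=np.array([-np.sin(yaw),np.cos(yaw)]);
print("sides",wonz(c,261,260,.108),wonz(c,303,260,.108))
E
```

```text
[ 0.49471171 -0.21368664  0.25797947]
inner top [ 0.49920493 -0.30566953  0.113     ] outer top [ 0.49643446 -0.22293891  0.14      ]
sides [ 0.47745261 -0.27723856  0.108     ] [ 0.51910395 -0.27596846  0.108     ]
```

View pics/s7.png

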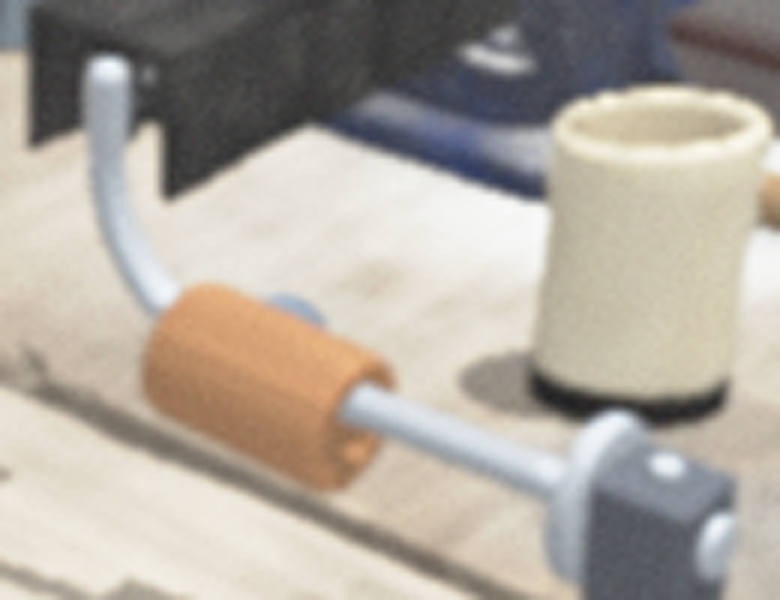

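```bash
python3 - <<'E'
from h import *
t,sc=cams()
def onx(c,u,v):
    o,d=ray(c,u,v);# plane through holder: x = .5009 - .028*(y+.4045)
    n=np.array([1,.028,0]);k=.5009-.028*.4045
    p=o+d*(k-n@o)/(n@d);return p,p[1]+.4045
for n,p in dict(innertop=(372,352),outertop=(205,287),innerbot=(325,490),tip=(108,60),flangetop=(615,412)).items(): print(n,onx(sc,270+p[0]/6,190+p[1]/6))
E
```

```text
innertop (array([ 0.49833013, -0.31271883,  0.11968206]), np.float64(0.09178117232736671))
outertop (array([ 0.49667156, -0.25348431,  0.12010272]), np.float64(0.15101568691895678))
innerbot (array([ 0.49795293, -0.29924753,  0.06892711]), np.float64(0.10525246805749755))
tip (array([ 0.49561157, -0.21562742,  0.18222712]), np.float64(0.18887257956318776))
flangetop (array([ 0.50048681, -0.38974315,  0.12934788]), np.float64(0.014756847110754368))
```

The tube is now almost level with its outer end just past the bend, spanning about 95–158 mm from the post. I'll grip it from above near its inner end, where the gripper body clears the upright tip, and draw it along.

{"name": "step_arm", "arguments": {"steps": [{"jaw":85,"slide":[2,-40,0],"spin":0},{"jaw":85,"slide":[2,-76,0],"spin":0},{"jaw":85,"slide":[2,-76,-40],"spin":0},{"jaw":85,"slide":[2,-76,-80],"spin":0},{"jaw":85,"slide":[2,-76,-110],"spin":0},{"jaw":85,"slide":[2,-76,-130],"spin":0},{"jaw":85,"slide":[2,-76,-140],"spin":0},{"jaw":85,"slide":[2,-76,-140],"spin":0}]}}

```text
time: 9.1
tcp_pos: [0.4969, -0.2896, 0.1186]
tool_rot: [-179.9, 0.1, 1.7]
contact_force: [0.6, 0.5, 0.6]
grip_width: 0.0853
```

```bash
python3 - <<'E'
from h import *
s,c=wrist();print(s["time"],s["tcp_pos"],s["contact_force"])
t,sc=cams()
cv2.imwrite("pics/w8.png",np.hstack([cv2.resize(c["pixels"][120:420,80:480],(400,300)),cv2.resize(sc["pixels"][150:300,230:430],(400,300))]))
E
```

```text
9.1 [ 0.49687686 -0.2896341   0.11862918] [0.56365997 0.47603671 0.55516606]
```

View pics/w8.png

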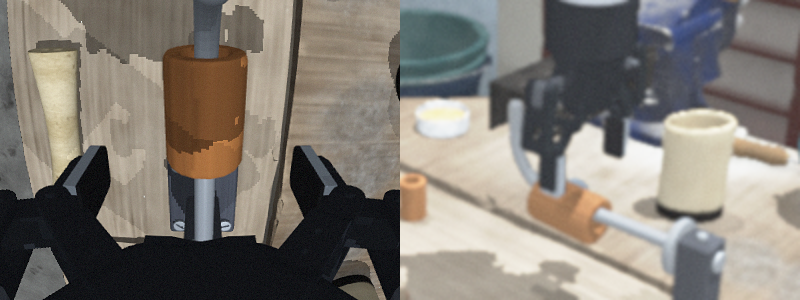

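```bash
python3 - <<'E'
from h import *
s,c=wrist();print(s["tcp_pos"])
for p,z in(((283,296),.112),((284,296),.116),((285,166),.116),((285,166),.125),((285,166),.135)):
    q=wonz(c,*p,z);print(z,q,q[1]+.4045)
E
```

```text
[ 0.49848333 -0.29100775  0.12162173]
0.112 [ 0.50077901 -0.31102016  0.112     ] 0.09347984259453462
0.116 [ 0.50118347 -0.30857426  0.116     ] 0.0959257357661597
0.116 [ 0.49929373 -0.23999425  0.116     ] 0.16450574794469514
0.125 [ 0.49909282 -0.23866772  0.125     ] 0.16583227769118664
0.135 [ 0.49886958 -0.2371938   0.135     ] 0.16730619963173277
```

{"name": "step_arm", "arguments": {"steps": [{"jaw":85,"slide":[1.5,0,-20],"spin":0},{"jaw":85,"slide":[1.5,0,-36],"spin":0},{"jaw":85,"slide":[1.5,0,-42],"spin":0},{"jaw":25,"slide":[1.5,0,-42],"spin":0},{"jaw":25,"slide":[1.5,0,-42],"spin":0},{"jaw":25,"slide":[1.5,0,-42],"spin":0},{"jaw":25,"slide":[1.5,0,-42],"spin":0},{"jaw":25,"slide":[1.5,0,-42],"spin":0},{"jaw":25,"slide":[1.5,0,-42],"spin":0},{"jaw":25,"slide":[1.5,0,-42],"spin":0}]}}

```text
time: 10.3
tcp_pos: [0.4999, -0.291, 0.0794]
tool_rot: [179.9, -0.1, 1.7]
contact_force: [-0.1, 0.5, 6.2]
grip_width: 0.0403
```

{"name": "step_arm", "arguments": {"steps": [{"jaw":25,"slide":[0.2,-6,0],"spin":0},{"jaw":25,"slide":[0.4,-12,0],"spin":0},{"jaw":25,"slide":[0.5,-18,0],"spin":0},{"jaw":25,"slide":[0.7,-24,0],"spin":0},{"jaw":25,"slide":[0.9,-30,0],"spin":0},{"jaw":25,"slide":[0.9,-30,0],"spin":0}]}}

```text
time: 10.9
tcp_pos: [0.5005, -0.3215, 0.0793]
tool_rot: [179.9, -0.1, 1.7]
contact_force: [-1.6, -0.3, 5.0]
grip_width: 0.0404
```

```bash
python3 - <<'E'
from h import *
s,c=wrist();print(s["time"],s["tcp_pos"],s["contact_force"])
t,sc=cams()
cv2.imwrite("pics/w9.png",np.hstack([cv2.resize(c["pixels"][120:420,80:480],(400,300)),cv2.resize(sc["pixels"][150:300,230:430],(400,300))]))
E
```

```text
10.9 [ 0.50052276 -0.32154294  0.07933192] [-1.57974636 -0.31224325  5.01800682]
```

View pics/w9.png

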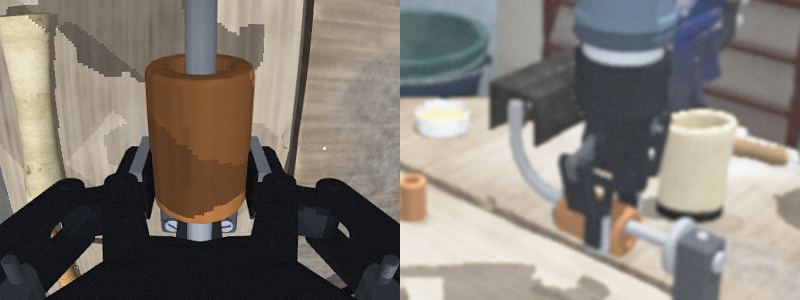

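{"name": "step_arm", "arguments": {"steps": [{"jaw":25,"slide":[0.2,-8,0],"spin":0},{"jaw":25,"slide":[0.4,-16,0],"spin":0},{"jaw":25,"slide":[0.7,-24,0],"spin":0},{"jaw":25,"slide":[0.9,-32,0],"spin":0},{"jaw":25,"slide":[1,-36,0],"spin":0},{"jaw":25,"slide":[1,-36,0],"spin":0}]}}

```text
time: 11.65
tcp_pos: [0.5013, -0.3574, 0.0793]
tool_rot: [179.9, -0.0, 1.7]
contact_force: [-1.6, -1.3, 5.9]
grip_width: 0.0401
```

```bash
python3 - <<'E'
from h import *
s,c=wrist();print(s["time"],s["tcp_pos"],s["contact_force"])
t,sc=cams()
cv2.imwrite("pics/w10.png",np.hstack([cv2.resize(c["pixels"][120:420,80:480],(400,300)),cv2.resize(sc["pixels"][190:290,270:400],(400,300))]))
E
```

```text
11.65 [ 0.50131712 -0.35737027  0.079284  ] [-1.6416348  -1.28374397  5.93614578]
```

View pics/w10.png

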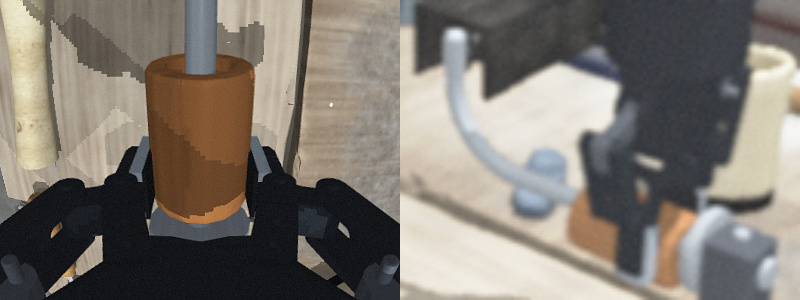

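{"name": "step_arm", "arguments": {"steps": [{"jaw":25,"slide":[0,-1,0],"spin":0},{"jaw":25,"slide":[0.1,-2,0],"spin":0},{"jaw":25,"slide":[0.1,-2,0],"spin":0}]}}

```text
time: 12.1
tcp_pos: [0.5013, -0.358, 0.0792]
tool_rot: [-180.0, -0.0, 1.7]
contact_force: [-2.4, 3.4, 9.1]
grip_width: 0.0402
```

{"name": "step_arm", "arguments": {"steps": [{"jaw":25,"slide":[0,-1,0],"spin":0},{"jaw":25,"slide":[0,-1,0],"spin":0}]}}

```text
time: 12.3
tcp_pos: [0.5014, -0.3589, 0.0792]
tool_rot: [-180.0, -0.0, 1.7]
contact_force: [-2.7, 5.0, 7.9]
grip_width: 0.0401
```

{"name": "step_arm", "arguments": {"steps": [{"jaw":25,"slide":[0,-1,0],"spin":0},{"jaw":25,"slide":[0,-1,0],"spin":0}]}}

```text
time: 12.5
tcp_pos: [0.5014, -0.3599, 0.0792]
tool_rot: [-180.0, -0.0, 1.8]
contact_force: [-2.0, 4.0, 8.7]
grip_width: 0.04
```

{"name": "step_arm", "arguments": {"steps": [{"jaw":25,"slide":[0,-1,0],"spin":0},{"jaw":25,"slide":[0,-1,0],"spin":0}]}}

```text
time: 12.7
tcp_pos: [0.5014, -0.361, 0.0792]
tool_rot: [-180.0, -0.0, 1.7]
contact_force: [-1.6, 4.1, 8.0]
grip_width: 0.0402
```

{"name": "step_arm", "arguments": {"steps": [{"jaw":25,"slide":[0,-1,0],"spin":0},{"jaw":25,"slide":[0,-1,0],"spin":0}]}}

```text
time: 12.9
tcp_pos: [0.5014, -0.362, 0.0793]
tool_rot: [-180.0, -0.0, 1.7]
contact_force: [-2.3, 3.7, 8.3]
grip_width: 0.0405
```

{"name": "step_arm", "arguments": {"steps": [{"jaw":25,"slide":[0,-1,0],"spin":0},{"jaw":25,"slide":[0,-1,0],"spin":0}]}}

```text
time: 13.1
tcp_pos: [0.5014, -0.3629, 0.0792]
tool_rot: [-180.0, -0.0, 1.7]
contact_force: [-2.5, 3.8, 8.0]
grip_width: 0.0403
```

{"name": "step_arm", "arguments": {"steps": [{"jaw":85,"slide":[0,0,0],"spin":0},{"jaw":85,"slide":[0,0,0],"spin":0},{"jaw":85,"slide":[0,0,0],"spin":0},{"jaw":85,"slide":[0,0,0],"spin":0},{"jaw":85,"slide":[0,0,0],"spin":0},{"jaw":85,"slide":[0,0,40],"spin":0},{"jaw":85,"slide":[0,0,80],"spin":0},{"jaw":85,"slide":[0,0,120],"spin":0},{"jaw":85,"slide":[0,0,130],"spin":0},{"jaw":85,"slide":[0,0,130],"spin":0}]}}

```text
time: 14.1
tcp_pos: [0.5021, -0.3643, 0.2107]
tool_rot: [179.8, -0.2, 1.7]
contact_force: [-0.0, 0.5, 0.2]
grip_width: 0.0845
```

```bash
python3 - <<'E'
from h import *
s,c=wrist();print(s["time"],s["tcp_pos"],s["contact_force"])
t,sc=cams()
cv2.imwrite("pics/w11.png",np.hstack([cv2.resize(c["pixels"][120:420,80:480],(400,300)),cv2.resize(sc["pixels"][200:290,290:410],(400,300))]))
E
```

```text
14.1 [ 0.50214585 -0.36434642  0.210737  ] [-0.00900762  0.49645441  0.23005937]
```

View pics/w11.png

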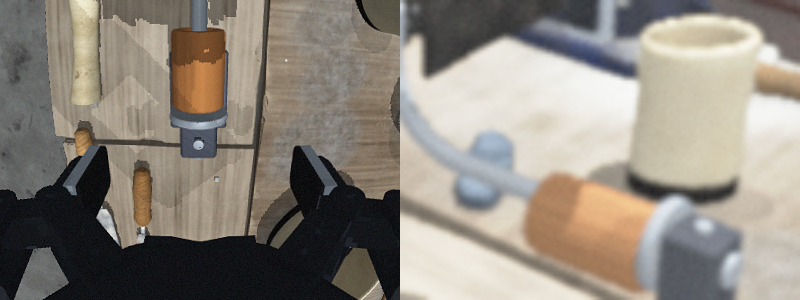

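The tube looks home (scene inset (650,245)), but I can't rule out a gap of a millimetre or two. I'll straddle the rod with nearly closed fingers behind the tube's free end and push it firmly home.

{"name": "step_arm", "arguments": {"steps": [{"jaw":20,"slide":[-3.3,40,0],"spin":0},{"jaw":20,"slide":[-3.3,70,0],"spin":0},{"jaw":20,"slide":[-3.3,72,0],"spin":0},{"jaw":20,"slide":[-3.3,72,0],"spin":0},{"jaw":20,"slide":[-3.3,72,-30],"spin":0},{"jaw":20,"slide":[-3.3,72,-60],"spin":0},{"jaw":20,"slide":[-3.3,72,-75],"spin":0},{"jaw":20,"slide":[-3.3,72,-75],"spin":0}]}}

```text
time: 15.05
tcp_pos: [0.4961, -0.2907, 0.1299]
tool_rot: [-179.8, 0.3, 1.7]
contact_force: [-0.0, 0.2, 0.8]
grip_width: 0.0198
```

```bash
python3 - <<'E'
from h import *
s,c=wrist();print(s["time"],s["tcp_pos"],s["contact_force"],s["grip_width"])
t,sc=cams()
cv2.imwrite("pics/w12.png",np.hstack([cv2.resize(c["pixels"][120:420,80:480],(400,300)),cv2.resize(sc["pixels"][170:290,270:430],(400,300))]))
E
```

```text
15.05 [ 0.49605545 -0.2907317   0.12989237] [-0.03895793  0.18772103  0.79413011] 0.019841516775978372
```

View pics/w12.png

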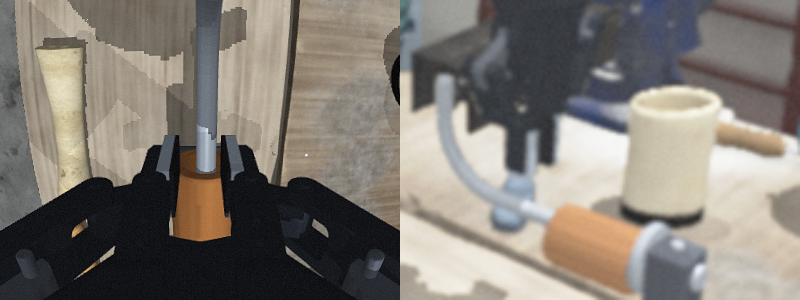

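```bash
python3 - <<'E'
from h import *
s,c=wrist();print(s["tcp_pos"])
cv2.imwrite("pics/w13.png",cv2.resize(c["pixels"][240:380,180:390],None,fx=3.8,fy=3.8))
for v in(268,272,276):
    q=wonz(c,284,v,.114);print(v,q,q[1]+.4045)
E
```

```text
[ 0.49845813 -0.29232639  0.13423578]
268 [ 0.50100105 -0.30039289  0.114     ] 0.10410711110895599
272 [ 0.50108858 -0.3029136   0.114     ] 0.10158639910354356
276 [ 0.50117746 -0.3054662   0.114     ] 0.09903380216311602
```

View pics/w13.png

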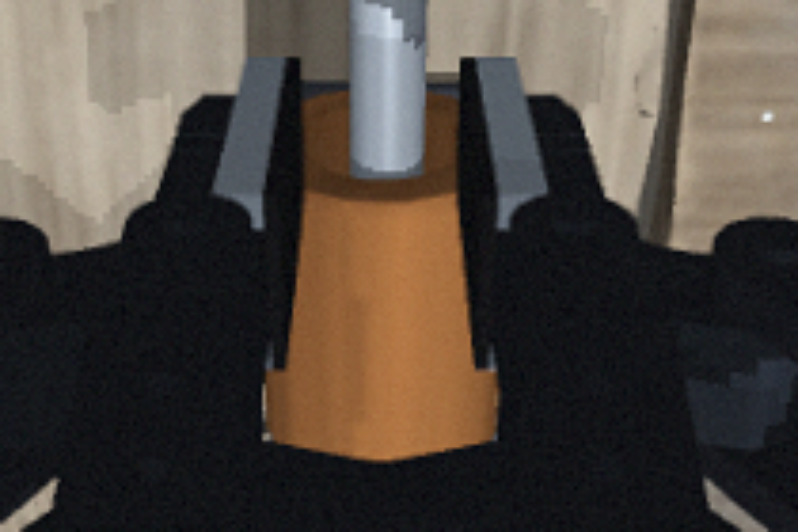

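{"name": "step_arm", "arguments": {"steps": [{"jaw":20,"slide":[0,4,-15],"spin":0},{"jaw":20,"slide":[0,4,-30],"spin":0},{"jaw":20,"slide":[0,4,-40],"spin":0},{"jaw":20,"slide":[0,4,-40],"spin":0},{"jaw":20,"slide":[0,4,-40],"spin":0}]}}

```text
time: 15.75
tcp_pos: [0.4976, -0.2871, 0.0925]
tool_rot: [-180.0, 0.0, 1.7]
contact_force: [-0.6, 0.1, 0.0]
grip_width: 0.0201
```

{"name": "step_arm", "arguments": {"steps": [{"jaw":20,"slide":[0.1,-3,0],"spin":0},{"jaw":20,"slide":[0.2,-6,0],"spin":0},{"jaw":20,"slide":[0.3,-9,0],"spin":0},{"jaw":20,"slide":[0.3,-11,0],"spin":0},{"jaw":20,"slide":[0.3,-12,0],"spin":0},{"jaw":20,"slide":[0.3,-12,0],"spin":0}]}}

```text
time: 16.35
tcp_pos: [0.4981, -0.2995, 0.0932]
tool_rot: [180.0, -0.0, 1.7]
contact_force: [-0.6, -0.4, -0.5]
grip_width: 0.02
```

{"name": "step_arm", "arguments": {"steps": [{"jaw":20,"slide":[0,-1,0],"spin":0},{"jaw":20,"slide":[0,-2,0],"spin":0},{"jaw":20,"slide":[0,-2,0],"spin":0}]}}

```text
time: 16.65
tcp_pos: [0.4981, -0.3014, 0.0931]
tool_rot: [180.0, 0.0, 1.7]
contact_force: [0.6, 0.8, 0.2]
grip_width: 0.0201
```

{"name": "step_arm", "arguments": {"steps": [{"jaw":20,"slide":[0,-1,0],"spin":0},{"jaw":20,"slide":[0,-2,0],"spin":0},{"jaw":20,"slide":[0,-2,0],"spin":0}]}}

```text
time: 16.95
tcp_pos: [0.4981, -0.3035, 0.0931]
tool_rot: [180.0, -0.0, 1.7]
contact_force: [0.1, 0.2, -0.1]
grip_width: 0.0201
```

{"name": "step_arm", "arguments": {"steps": [{"jaw":20,"slide":[0,-1,0],"spin":0},{"jaw":20,"slide":[0,-1,0],"spin":0}]}}

```text
time: 17.15
tcp_pos: [0.4982, -0.3044, 0.0932]
tool_rot: [180.0, -0.0, 1.7]
contact_force: [-1.0, -0.4, 0.1]
grip_width: 0.0202
```

{"name": "step_arm", "arguments": {"steps": [{"jaw":20,"slide":[0,-1,0],"spin":0},{"jaw":20,"slide":[0,-1,0],"spin":0}]}}

```text
time: 17.35
tcp_pos: [0.4981, -0.3054, 0.0931]
tool_rot: [180.0, 0.0, 1.7]
contact_force: [-0.4, 0.4, -0.2]
grip_width: 0.0201
```

{"name": "step_arm", "arguments": {"steps": [{"jaw":20,"slide":[0,-1,0],"spin":0},{"jaw":20,"slide":[0,-1,0],"spin":0}]}}

```text
time: 17.55
tcp_pos: [0.4981, -0.3063, 0.0931]
tool_rot: [-180.0, 0.0, 1.7]
contact_force: [0.5, 0.1, -0.3]
grip_width: 0.0201
```

{"name": "step_arm", "arguments": {"steps": [{"jaw":20,"slide":[0,-1,0],"spin":0},{"jaw":20,"slide":[0,-1,0],"spin":0}]}}

```text
time: 17.75
tcp_pos: [0.4981, -0.3074, 0.0931]
tool_rot: [180.0, 0.0, 1.7]
contact_force: [-0.2, 0.8, 0.1]
grip_width: 0.0201
```

{"name": "step_arm", "arguments": {"steps": [{"jaw":20,"slide":[0,-1,0],"spin":0},{"jaw":20,"slide":[0,-1,0],"spin":0}]}}

```text
time: 17.95
tcp_pos: [0.4981, -0.3081, 0.0931]
tool_rot: [-180.0, 0.0, 1.7]
contact_force: [0.4, 1.4, 0.4]
grip_width: 0.0201
```

{"name": "step_arm", "arguments": {"steps": [{"jaw":20,"slide":[0,-1,0],"spin":0},{"jaw":20,"slide":[0,-1,0],"spin":0}]}}

```text
time: 18.15
tcp_pos: [0.4981, -0.3081, 0.093]
tool_rot: [-179.9, 0.0, 1.7]
contact_force: [-0.1, 5.0, 3.1]
grip_width: 0.0202
```

```bash
python3 - <<'E'
from h import *
s,c=wrist();print(s["time"],s["tcp_pos"],s["contact_force"])
t,sc=cams()
cv2.imwrite("pics/w14.png",np.hstack([cv2.resize(c["pixels"][240:390,180:380],(400,300)),cv2.resize(sc["pixels"][200:290,290:410],(400,300))]))
E
```

```text
18.15 [ 0.49814225 -0.30806745  0.09301138] [-0.09162068  4.9838345   3.05450725]
```

View pics/w14.png

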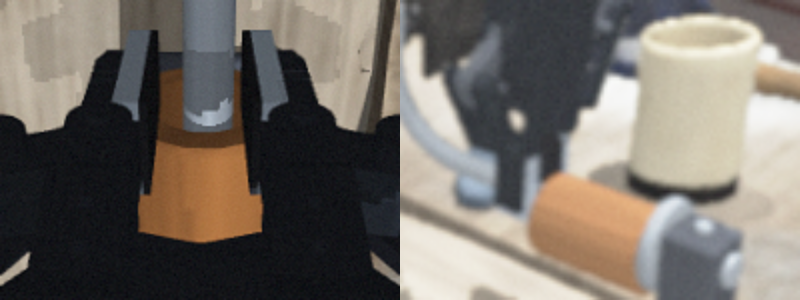

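{"name": "step_arm", "arguments": {"steps": [{"jaw":20,"slide":[0,-1,0],"spin":0},{"jaw":20,"slide":[0,-1,0],"spin":0}]}}

```text
time: 18.5
tcp_pos: [0.4982, -0.3081, 0.093]
tool_rot: [-179.8, 0.0, 1.8]
contact_force: [0.8, 8.9, 5.2]
grip_width: 0.02
```

{"name": "step_arm", "arguments": {"steps": [{"jaw":20,"slide":[0,-1,0],"spin":0},{"jaw":20,"slide":[0,-1,0],"spin":0}]}}

```text
time: 18.7
tcp_pos: [0.4981, -0.3082, 0.093]
tool_rot: [-179.7, 0.0, 1.8]
contact_force: [-0.8, 12.9, 6.5]
grip_width: 0.0201
```

Solid stop at the flange: the force rises to 13 N with no motion. I back off and lift clear.

{"name": "step_arm", "arguments": {"steps": [{"jaw":20,"slide":[0,3,0],"spin":0},{"jaw":20,"slide":[-0.2,8,0],"spin":0},{"jaw":20,"slide":[-0.4,14,0],"spin":0},{"jaw":20,"slide":[-0.4,16,10],"spin":0},{"jaw":20,"slide":[-0.4,16,40],"spin":0},{"jaw":20,"slide":[-0.4,16,80],"spin":0},{"jaw":20,"slide":[-0.4,16,120],"spin":0},{"jaw":20,"slide":[-0.4,16,150],"spin":0},{"jaw":20,"slide":[-0.4,56,160],"spin":0},{"jaw":20,"slide":[-0.4,106,160],"spin":0}]}}

```text
time: 19.7
tcp_pos: [0.4988, -0.2069, 0.2567]
tool_rot: [179.8, -0.3, 1.5]
contact_force: [0.9, 0.6, 0.5]
grip_width: 0.0201
```

{"name": "step_arm", "arguments": {"steps": [{"jaw":20,"slide":[0,40,0],"spin":0},{"jaw":20,"slide":[0,80,0],"spin":0},{"jaw":20,"slide":[0,120,0],"spin":0},{"jaw":20,"slide":[0,150,0],"spin":0},{"jaw":20,"slide":[0,150,0],"spin":0},{"jaw":20,"slide":[0,150,0],"spin":0}]}}

```text
time: 20.3
tcp_pos: [0.4979, -0.0551, 0.2539]
tool_rot: [179.9, -0.1, 1.8]
contact_force: [0.2, -1.0, -0.2]
grip_width: 0.0196
```

```bash
python3 - <<'E'
from h import *
s=state();print(s["time"],s["tcp_pos"],s["contact_force"])
t,sc=cams()
cv2.imwrite("pics/f_top.png",cv2.resize(t["pixels"][130:310,100:430],None,fx=2.4,fy=2.4))
cv2.imwrite("pics/f_sc.png",np.hstack([cv2.resize(sc["pixels"],(400,300)),cv2.resize(sc["pixels"][200:290,290:410],(400,300))]))
E
```

```text
20.3 [ 0.49788499 -0.05508721  0.25390085] [ 0.15842285 -0.95617252 -0.24853371]
```

View pics/f_top.png

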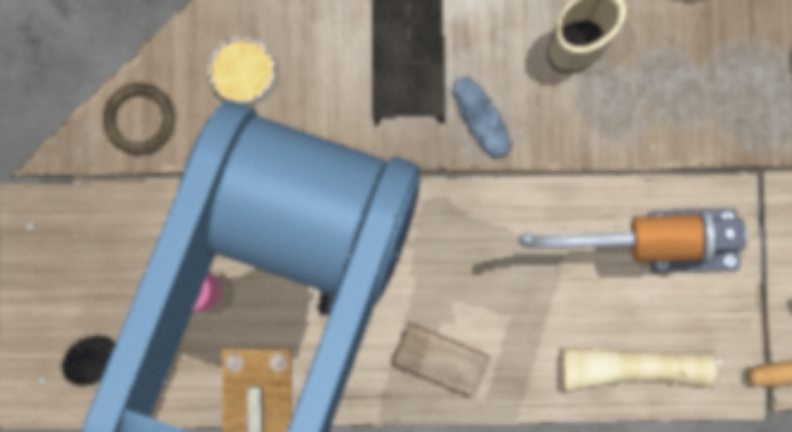

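View pics/f_sc.png

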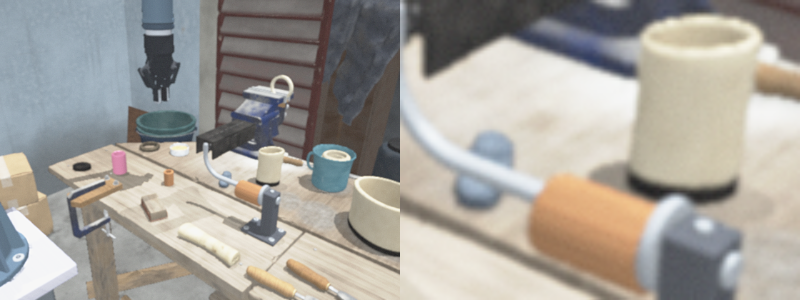

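The tube hangs against the flange (top crop 633–707, flange at about 710), and the bystanders are where they were. One last number check, then I hand in.

```bash
python3 - <<'E'
from h import *
from station import close_job
t,sc=cams()
hsv=cv2.cvtColor(t["pixels"],cv2.COLOR_BGR2HSV);m=np.zeros(hsv.shape[:2],np.uint8);m[210:250,345:405]=cv2.inRange(hsv,(4,110,40),(18,255,255))[210:250,345:405]
x,y,w,h=cv2.boundingRect(m);print(x,y,w,h)
for u in(x-.5,x+w-.5):print(onz(t,u,y+h/2,.1)[1]+.4045)
E
```

```text
364 220 29 19
0.08826480321160401
0.022813792429934365
```

Measured span is 23–88 mm from the post, against a home of 22–86 mm, which agrees within the calibration.

```bash
python3 -c "
from station import close_job
print(close_job())"
```

```text
the job is handed in; nothing more can be done
None
```

The larger orange-brown blank is on the rod, round the bend and fully home against the flange. I handed the job in at about 20 s of the 48 s.

**What I did:** I lowered the blank over the upturned end and let it go. It slid by itself round most of the bend. I then gripped it from above, drew it along the level part, and pressed its free end home with the fingers straddling the rod.

**Last checks:**
- **Seating:** the push met a solid stop at the flange. Force rose to 13 N with no further movement.
- **Position:** the top camera puts the blank at 23–88 mm from the post, against 22–86 mm for home. The 1–2 mm difference is within the camera calibration.
- **Surroundings:** the sanding block, bone, cup and tin look unmoved in the last pictures, judged by eye only. The arm was clear of everything.

**One disagreement:** the gripper read 40.5 mm on the 44 mm blank throughout, though the grip held and was centred.

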